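Pin the retaining bar of a slant rack

ROBOT

A 7-joint arm with a two-finger parallel gripper is mounted at the origin on a cart in front of the work surface, level with it; the furniture and walls round the work are solid. World frame = base frame: x ahead of the robot, y to its left, z up, the work surface at z = 0. Lengths are in m, angles in rad, forces in N, time in s.
With the tool pointing down it reaches from about 0.4 to 0.85 m from the base axis. Payload 6.9 kg.
Tool frame: the origin (TCP) lies on the front face of the gripper's body, between the roots of the fingers; the fingertips stand 73 mm ahead of it and the grasp point (between the pads) lies 54 mm ahead of it; z points along the fingers, y is the direction in which the jaws open and shut (so a half turn about z gives the same grasp; the last joint's range is limited). The gripper opens to 85 mm and grips with 20 to 120 N. Pads are 22 mm wide; open, the fingers measure 114 mm over their backs; the gripper's body (76 mm by 85 mm) begins 54 mm behind the grasp point. The pads swing forward as they close: fully open they stand 13 mm farther back than shut.
Start: joints at [1.395, 0.507, -0.238, 1.5, 0.126, 1.149, -0.155], TCP at [0.173, -0.601, 0.304] pointing down, gripper open.
Joint ranges: [-3.08, 3.08], [-0.24, 2.05], [-1.43, 1.35], [0, 2.5], [-1.52, 4.66], [0.17, 1.96], [-2.89, 2.89]. Speed limits (rad/s): [2.39, 2.39, 3.14, 3.14, 3.14, 3.14, 3.14].

INTERFACE

Orientations are given as a unit quaternion [w, x, y, z].
In Python, from rig import arm, vision gives the robot as it stands.
- The arm moves only by the shell command python3 -m creep 'ROWS' [OPENING] [FORCE]. ROWS is JSON, a list of rows, each a list of 2 entries, a list of its own where there are three numbers: the shift along the tool's x, y, z in m, then the turn about the tool's z in degrees. In form: [[[x, y, z], roll], ...]. A call has 1 to 8 rows; each row shifts and turns the pose as measured when the row begins, along the tool's axes as they then stand; what a row does not reach is not made up. A row lasts 1/10 s, in which the tool goes at most 50 mm and 8.59 degrees, less where a joint would pass 70% of its speed; a pose out of reach is approached as far as the arm can. A call with a gripper value outside its range is refused whole. OPENING is the closure, from 0 (fully open) to 1 (shut), set as the call begins (- or left out, the last holds). The fingers move at their own pace and stop on an object; FORCE is the grip in N (left out, the last holds). Time passes only in rows, so rows that do not move let the fingers close. It gives the time, the measured TCP pose, the force and the opening at its end, in the units of the state.
- arm.observe(): the state, without advancing time (a new reading comes with each control period).
- vision.read_camera(name): name is "scene" or "side" or "wrist"; returns a dict with "pixels" (384x512x3 uint8, red, green, blue), "vertical_fov" (degrees; the focal length in pixels is half the picture's height over the tangent of half this angle, whatever the lens; pixels are square), "cx", "cy" (the principal point, pixels), "pose" (4x4, takes a point from camera to world coordinates); the wrist camera has in their place "hand_eye" (4x4, takes a point from camera to tool coordinates, whose origin is the TCP and whose axes are the flange's). Camera axes: x right, y up, looking along -z (the intrinsics and any distortion apply to the point x, -y, -z); pixel columns grow to the right and rows downward; lengths in m; the calibration is good to about 2 mm. A picture is of the moment at which its call begins: read the wrist's pose just before it. There is no depth.
- arm.job_done(): hands the job in, once; it reports no verdict.
The state is a dict: "time": time; "qpos": joint angles; "qvel": joint speeds; "joint_efforts": joint torques, N m; "position": TCP position; "tool_rot": TCP orientation; "contact_force": force on the tool from outside, world axes, zero at the start; "torque": the same for the moment, N m; "opening": opening from 0.0 (shut) to 1.0 (fully open).
Only numpy, scipy, OpenCV 4.12 (cv2) and the standard library are available. Lean on these libraries where they do the work, as an engineer would, in place of code of your own. Each camera call takes 0.05 s, during which the arm holds its last target. There are 200 camera calls.

TASK

Swing the steel retaining bar of the sloping tube rack down across the tubes until it stops with its holed end inside the fork. Then take the headed pin out of its rest block and push it down through fork and bar until its flange sits fully home on the fork, and let go. Do not knock the lamp cap aside.

Things in the scene. Friction and masses are not known exactly. Their poses are not given: they have to be found in the camera images.
- rack: fixed aluminium slant rack, footprint 165 x 186 mm; its deck (180 x 210 x 5 mm) slopes 30 degrees, low edge at the rack's -x side (facing the robot's left), high edge at 115 mm. Three closed tubes are fixed on the deck, running up the slope. Origin: centre of the footprint on the work surface; x to the high side, y along the width (fork end nearest the robot), z up
- fork_mouth (a point): centre of the hole in the top face (42 mm above the deck) of the steel fork at the rack's -y end: two cheeks 34 x 34 x 6 mm parallel to the deck, 16 mm apart, with 13 mm holes; web at the -y side, open to +y and along x. Axes: z = hole axis, outward, leaning 30 degrees from vertical to the robot's left; x up the slope; y from fork to pivot. The pin enters along -z
- retaining_bar (a joint): angle of the steel retaining bar (16 x 8 mm, 24 to 32 mm above the deck) about its pivot at the rack's +y end, parallel to fork_mouth's z. 0 = closed at its stop, along the rack's y, its 13 mm end hole (150 mm from the pivot) in line with the fork's; positive = swung up the slope (+x), to 0.8. Friction (about 1.8 N at the knob) keeps it where left
- bar_pivot (a point): point on the pivot's axis at the height of the bar's upper face; its frame is parallel to fork_mouth's
- bar_knob (a point): centre of the top of the bar's upright black knob, a cylinder 16 mm in diameter standing 34 mm out of the bar (square to the deck), 85 mm from the pivot; moves with the bar
- pin_rest: white plastic block 48 x 48 x 46 mm high, fixed, with a 14 mm upright hole through its middle that holds the pin. Origin: centre of its underside
- lock_pin: loose steel headed pin, about 60 g, standing upright in pin_rest at the start. Shank 10 mm in diameter and 40 mm long with a 6 mm long taper to 6 mm at the tip; flange 22 mm in diameter, 4 mm thick; round grip 16 mm in diameter from the flange up to 36 mm above its underside. Origin: centre of the flange's underside (the seating face); z along the pin, from tip to grip
- lamp_cap: grey metal cap, 41 mm wide, 42 mm high, loose; a bystander. Origin: centre of its underside
Things that resemble listed ones, but are neither listed nor needed, are in the scene too. What is shaped like the lock_pin but orange is not meant.

How it is judged:
On the way, in this order (a step that is already met when the one before it is completed fails the run):
1. the retaining bar is closed at its stop (within 0.02 rad) before the pin is in the fork (value of joint retaining_bar below 0.02 rad and distance between lock_pin and fork_mouth above 0.045 m), for 0.2 s.
2. the pin is pushed through fork and bar until its flange is within 4 mm of the fork's top face (z of lock_pin in the frame of fork_mouth below 0.004 m and distance between lock_pin and fork_mouth below 0.006 m and angle between the z axis of lock_pin and the z axis of fork_mouth, either way round below 0.15 rad), for 0.2 s.
At the end, for the whole second after the job is handed in: The bar is closed (joint under 0.02 rad); the pin is through fork and bar with its flange's underside within 4 mm of the fork's top face and 6 mm of the hole's mouth, its axis within 0.15 rad of the hole's, and it is at rest and released (all of step 2 and value of joint retaining_bar below 0.02 rad and linear speed of lock_pin below 0.02 m/s); the robot touches nothing.
It fails at once if the lamp cap is moved by more than 30 mm (distance of lamp_cap from where it was at the start of the episode above 0.03 m).
It also fails if it takes over 40 s, if anything falls off the work surface, if the arm or the gripper's body presses on something with over 40 N, if the wrist force passes 120 N, or if a joint passes its speed limit or range.

## Working session

There is one attempt and no reset: what is moved stays moved. The work goes in short steps, Python scripts to look and compute and a shell command to move; the robot and the scene stay as the last step left them, time stands still between calls to the robot, and variables do not carry over. Pictures are saved under pics/ and viewed, about 8 in all and at most 12, crops included, and the job is handed in when it is done.

```bash
ls; mkdir -p pics; cat > h.py <<'E'
import numpy as np, cv2
from rig import arm, vision
from scipy.spatial.transform import Rotation as R
def tool():
    s=arm.observe(); T=np.eye(4); q=s['tool_rot']
    T[:3,:3]=R.from_quat([q[1],q[2],q[3],q[0]]).as_matrix(); T[:3,3]=s['position']; return T,s
E
python3 - <<'E'
from h import *
T,s=tool(); print(T.round(3),s['time'],s['opening'],s['contact_force'])
for n in ['scene','side']:
    c=vision.read_camera(n); cv2.imwrite(f'pics/{n}0.png',cv2.resize(c['pixels'][:,:,::-1],(768,576),interpolation=cv2.INTER_CUBIC))
    np.save(f'{n}0.npy',c['pixels'])
    print(n,{k:(np.round(v,4).tolist() if k=='pose' else v) for k,v in c.items() if k!='pixels'})
w=vision.read_camera('wrist'); print({k:(np.round(v,4).tolist() if k=='hand_eye' else v) for k,v in w.items() if k!='pixels'})
E
```

```text
pics
[[ 0.961  0.277 -0.001  0.173]
 [ 0.277 -0.961  0.002 -0.6  ]
 [-0.    -0.002 -1.     0.303]
 [ 0.     0.     0.     1.   ]] 0.0 1.0012789081494082 [-0.92219331  0.14655073  0.3253422 ]
scene {'vertical_fov': 42.999450673485555, 'cx': 263.58990571307277, 'cy': 192.18072392660116, 'pose': [[0.0237, -0.4291, 0.903, 1.3041], [0.9995, 0.0275, -0.0132, -0.5382], [-0.0192, 0.9029, 0.4295, 0.4676], [0.0, 0.0, 0.0, 1.0]]}
side {'vertical_fov': 50.28185831664424, 'cx': 257.6088822926351, 'cy': 186.34076572341277, 'pose': [[0.9988, -0.0248, 0.0433, 0.5508], [0.0496, 0.5867, -0.8083, -1.2244], [-0.0053, 0.8094, 0.5872, 0.5998], [0.0, 0.0, 0.0, 1.0]]}
{'vertical_fov': 62.469248027666346, 'cx': 255.11527032712468, 'cy': 191.6952754031454, 'hand_eye': [[0.0009, 0.948, 0.3182, 0.0816], [1.0, -0.0009, -0.0001, 0.0007], [0.0002, 0.3182, -0.948, -0.0693], [0.0, 0.0, 0.0, 1.0]]}
```

View pics.

View pics/scene0.png

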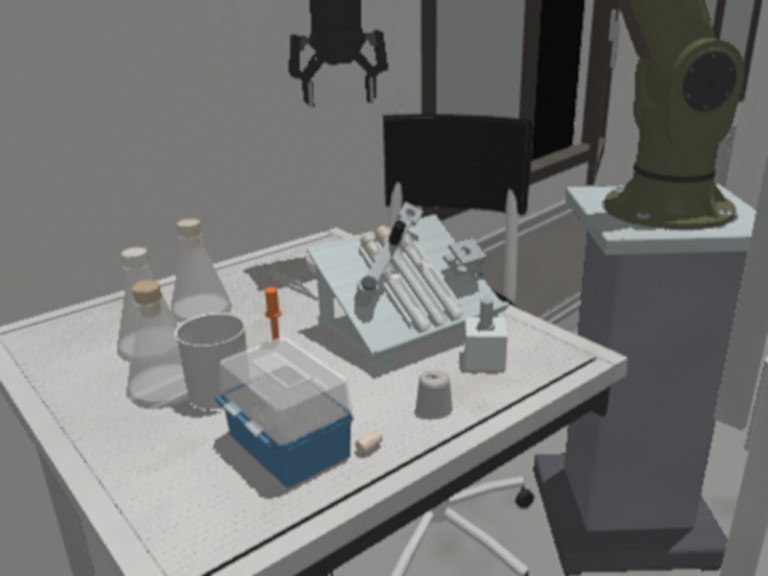

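View pics/side0.png

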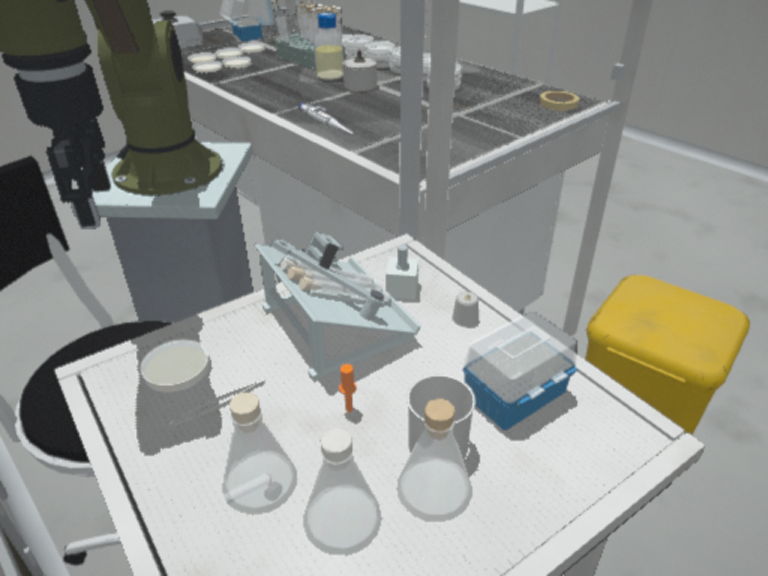

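```bash
python3 - <<'E'
from h import *
out=[]
for n,(x0,y0,w,h) in {'scene':(240,130,105,125),'side':(170,145,105,125)}.items():
    p=np.load(n+'0.npy')[y0:y0+h,x0:x0+w,::-1]
    p=cv2.resize(p,None,fx=3.75,fy=4.6,interpolation=cv2.INTER_CUBIC)
    for k in range(0,w,10):
        cv2.line(p,(int(k*3.75),0),(int(k*3.75),8),(0,0,255),1)
        if k%20==0: cv2.putText(p,str(x0+k),(int(k*3.75),18),0,.35,(0,0,255),1)
    for k in range(0,h,10):
        cv2.line(p,(0,int(k*4.6)),(8,int(k*4.6)),(0,0,255),1)
        if k%20==0:cv2.putText(p,str(y0+k),(9,int(k*4.6)+4),0,.35,(0,0,255),1)
    out.append(p)
cv2.imwrite('pics/crop1.png',np.hstack(out))
E
```

```text
(no output)
```

View pics/crop1.png

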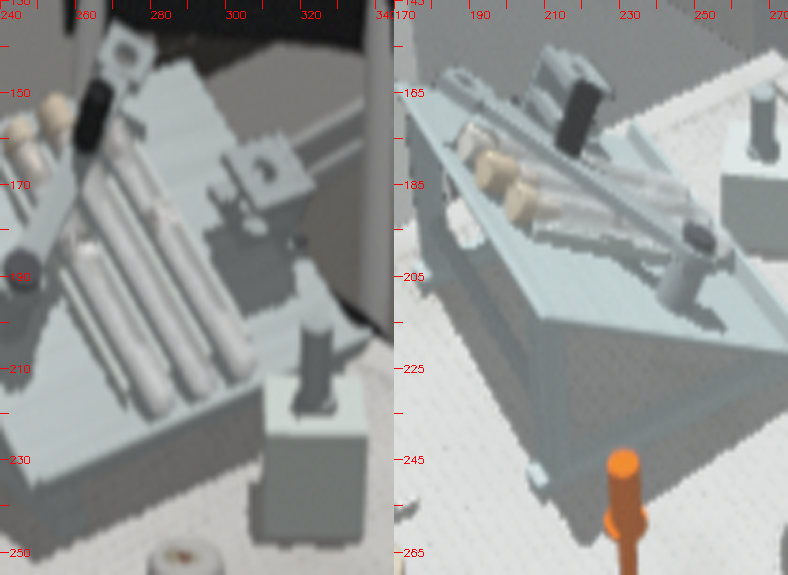

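```bash
cat >> h.py <<'E'
def ray(c,T,u,v):
    f=192/np.tan(np.radians(c['vertical_fov']/2)); d=np.array([(u-c['cx'])/f,-(v-c['cy'])/f,-1.])
    d=T[:3,:3]@d; return T[:3,3],d/np.linalg.norm(d)
def tri(rs):
    A=0;b=0
    for o,d in rs:
        P=np.eye(3)-np.outer(d,d);A=A+P;b=b+P@o
    x=np.linalg.solve(A,b); return x,[np.linalg.norm(np.cross(x-o,d)) for o,d in rs]
def onz(r,z): o,d=r; return o+d*(z-o[2])/d[2]
E
python3 - <<'E'
from h import *
S=vision.read_camera('scene');D=vision.read_camera('side')
pts={'knobtop':((266,149),(222,164)),'pivot':((246,186.5),(252,196.5)),'end':((271,141),(188,161)),'pintop':((322,200.5),(268,165)),'fork':((308,167),(213,158)),'cap':((289,250),(311,195)),'orange':((181,194),(231,246))}
P={}
for k,(a,b) in pts.items():
    x,e=tri([ray(S,S['pose'],*a),ray(D,D['pose'],*b)]);P[k]=x;print(k,x.round(4),np.round(e,4))
print(np.linalg.norm(P['end']-P['pivot']),np.linalg.norm(P['fork']-P['pivot']),np.linalg.norm(P['knobtop']-P['pivot']))
E
```

```text
knobtop [ 0.4396 -0.5202  0.1447] [0.0017 0.0017]
pivot [ 0.5024 -0.5601  0.0954] [0.0035 0.0035]
end [ 0.3667 -0.5066  0.1377] [0.0016 0.0016]
pintop [ 0.5324 -0.4239  0.0807] [0.0003 0.0003]
fork [ 0.4074 -0.4338  0.0979] [0.0042 0.0042]
cap [ 0.6316 -0.4886  0.0437] [0.0011 0.0011]
orange [ 0.4715 -0.683   0.0712] [0.0015 0.0015]
0.15196113876277198 0.15814626294221656 0.08937476033492892
```

The views show bar pivot, open bar end, black knob, fork and the grey pin in the white block (scene 322,200 / side 268,166). The orange pin at scene (181,194) is the decoy. The triangulated heights match the given sizes: pin top 81 mm (expected 82), cap 44 mm (42), bar 152 mm (150). Next I move the wrist camera over the rack.

```bash
python3 -m creep '[[[0.05,-0.004,0],0],[[0.05,-0.004,0],0],[[0.05,-0.004,0],0],[[0.05,-0.004,0],0],[[0.05,-0.004,0],0],[[0.05,-0.004,0],-7],[[0.01,0,0],-7],[[0,0,0],-7]]' 1 30
python3 - <<'E'
from h import *
T,s=tool(); c=vision.read_camera('wrist'); np.savez('w1.npz',T=T,p=c['pixels']); print(T.round(3))
p=cv2.resize(c['pixels'][:,:,::-1],(800,600),interpolation=cv2.INTER_CUBIC)
for k in range(0,512,50): cv2.putText(p,str(k),(int(k*1.5625),10),0,.35,(0,0,255),1);cv2.line(p,(int(k*1.5625),12),(int(k*1.5625),18),(0,0,255),1)
for k in range(0,384,50): cv2.putText(p,str(k),(8,int(k*1.5625)+4),0,.35,(0,0,255),1);cv2.line(p,(0,int(k*1.5625)),(6,int(k*1.5625)),(0,0,255),1)
cv2.imwrite('pics/w1.png',p)
E
```

```text
time: 1.05
position: [0.4683, -0.4897, 0.3001]
tool_rot: [-0.002, 0.948, 0.32, -0.001]
contact_force: [-1.3, -1.7, -0.7]
opening: -0.003
[[ 0.796  0.606 -0.003  0.468]
 [ 0.606 -0.796  0.003 -0.49 ]
 [-0.001 -0.004 -1.     0.3  ]
 [ 0.     0.     0.     1.   ]]
```

View pics/w1.png

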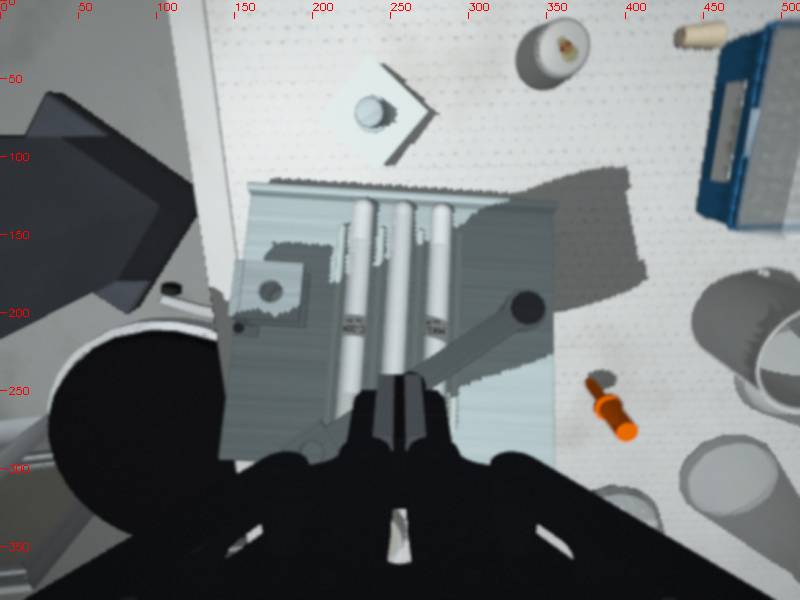

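```bash
python3 - <<'E'
from h import *
S=vision.read_camera('scene');D=vision.read_camera('side');W=vision.read_camera('wrist')
w=np.load('w1.npz');Tw=w['T']@W['hand_eye']
pts={'pivot':((246,186.5),(252,196.5),(338,196.5)),'pintop':((322,200.5),(268,165),(236.5,71.5)),'fork':((308,167),None,(172.8,186.3)),'cap':((289,250),(311,195),(363,29))}
P={}
for k,(a,b,c) in pts.items():
    r=[ray(S,S['pose'],*a),ray(W,Tw,*c)]
    if b: r.append(ray(D,D['pose'],*b))
    x,e=tri(r);P[k]=x;print(k,x.round(4),np.round(e,4))
print('pin z=.082',onz(ray(W,Tw,236.5,71.5),.082))
a=onz(ray(W,Tw,162,117),0.03);b=onz(ray(W,Tw,355,130),.03)
for n,d in (('edge',b-a),('forkpiv',P['pivot']-P['fork'])):
    print(n,np.linalg.norm(d[:2]),np.degrees(np.arctan2(d[1],d[0])))
print('tool y',np.degrees(np.arctan2(Tw[1,0],Tw[0,0])))
E
```

```text
pivot [ 0.5022 -0.5598  0.0951] [0.0035 0.0004 0.0036]
pintop [ 0.5321 -0.4224  0.0802] [0.0014 0.0016 0.0007]
fork [ 0.4197 -0.4353  0.0989] [0.0017 0.0017]
cap [ 0.632  -0.489   0.0441] [0.0011 0.0005 0.0013]
pin z=.082 [ 0.53213271 -0.42088143  0.082     ]
edge 0.20393484502581147 -56.438260579602876
forkpiv 0.14936483689204036 -56.447220885496186
tool y -52.67407533784933
```

Rack yaw is −56.4° both from the deck's low edge and from the fork–pivot line, and the fork–pivot distance comes out at 149 mm (150 expected). Next I go behind the knob with the fingers shut.

```bash
python3 -m creep '[[[0,0,0],3.8],[[-0.04,0.006,0],0],[[-0.04,0.007,0],0],[[0,0,0.04],0],[[0,0,0.04],0],[[0,0,0.013],0],[[0,0,0],0]]' 1 30
cat >> h.py <<'E'
d_=np.array([.8334,.5527,0]);y_=np.array([.5527,-.8334,0])
def ab():
    T,s=tool();p=s['position'];print('a %.4f b %.4f z %.4f'%(p@d_,p@y_,p[2]),'yaw',np.degrees(np.arctan2(T[1,1],T[0,1])).round(2),'F',np.round(s['contact_force'],1),'t',round(s['time'],2),'open',round(s['opening'],3))
def shot(name,crops,scale):
    out=[]
    for n,(x0,y0,w,h) in crops:
        c=vision.read_camera(n);np.save(f'{name}_{n}.npy',c['pixels']);p=cv2.resize(c['pixels'][y0:y0+h,x0:x0+w,::-1],None,fx=scale,fy=scale,interpolation=cv2.INTER_CUBIC)
        for k in range(0,w,20): cv2.putText(p,str(x0+k),(int(k*scale),10),0,.35,(0,0,255),1)
        for k in range(0,h,20): cv2.putText(p,str(y0+k),(0,int(k*scale)+4),0,.35,(0,0,255),1)
        out.append(p)
    cv2.imwrite(f'pics/{name}.png',np.hstack(out))
E
python3 - <<'E'
from h import *
ab();shot('k1',[('scene',(215,80,105,130)),('side',(160,80,105,130))],3.8)
E
```

```text
time: 1.95
position: [0.3941, -0.5539, 0.208]
tool_rot: [0.002, 0.965, 0.263, -0.003]
contact_force: [0.5, 0.2, 0.5]
opening: 0.003
a 0.0223 b 0.6794 z 0.2080 yaw -59.48 F [0.5 0.2 0.5] t 1.95 open 0.003
```

View pics/k1.png

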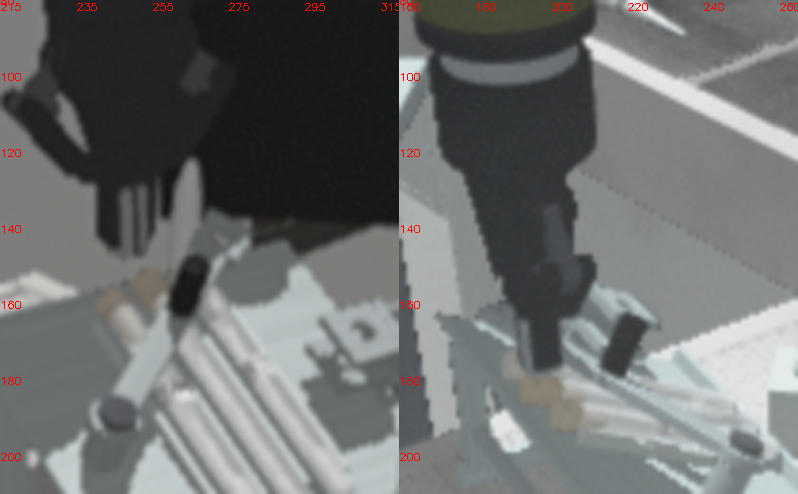

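```bash
python3 -m creep '[[[0,0,0],-3],[[0.012,0,0],0],[[0.012,0,0],0],[[0,0,0],0],[[0,0,0],0]]'
python3 -c "
from h import *
ab()"
```

```text
time: 2.55
position: [0.4214, -0.5399, 0.218]
tool_rot: [0.008, 0.957, 0.289, 0.0]
contact_force: [-0.6, 0.2, -0.7]
opening: 0.001
a 0.0528 b 0.6829 z 0.2180 yaw -56.42 F [-0.6  0.2 -0.7] t 2.55 open 0.001
```

```bash
for i in 1 2; do python3 -m creep '[[[0,0,0],0]]' >/dev/null; python3 -c "
from h import *
ab();s=arm.observe();print(np.round(s['qvel'],3))"; done
```

```text
a 0.0534 b 0.6829 z 0.2183 yaw -56.4 F [ 1.  -0.3  0.4] t 2.65 open 0.001
[-0.004 -0.004  0.005 -0.005  0.005  0.004 -0.006]
a 0.0534 b 0.6829 z 0.2185 yaw -56.41 F [-0.3  0.3  0.2] t 2.75 open -0.003
[-0.003 -0.003  0.002 -0.002  0.     0.003 -0.003]
```

```bash
python3 -m creep '[[[-0.008,0,0],0],[[0,0,0],0],[[0,0,0.011],0],[[0,0,0],0],[[0,0,0],0]]' >/dev/null; python3 -c "
from h import *
ab()"
python3 -m creep '[[[0.006,-0.003,0],0],[[0.006,-0.004,0.004],0],[[0,0,0],0]]'; python3 -c "
from h import *
ab()"
```

```text
a 0.0424 b 0.6830 z 0.2058 yaw -56.57 F [ 0.  -0.2 -0.8] t 3.25 open 0.002
time: 3.55
position: [0.4193, -0.5322, 0.201]
tool_rot: [0.008, 0.958, 0.287, -0.0]
contact_force: [-0.7, 0.2, -0.0]
opening: -0.002
a 0.0553 b 0.6753 z 0.2010 yaw -56.59 F [-0.7  0.2 -0. ] t 3.55 open -0.002
```

```bash
python3 -m creep '[[[0.01,-0.006,0.005],0],[[0.01,-0.005,0.006],0],[[0,0,0],0]]'; python3 -m creep '[[[0.008,-0.002,0.004],0],[[0.006,0,0.003],0],[[0,0,0],0]]'; python3 - <<'E'
from h import *
ab();shot('k2',[('scene',(215,80,105,130)),('side',(160,80,105,130))],3.8)
E
```

```text
time: 3.85
position: [0.4303, -0.5099, 0.1889]
tool_rot: [0.008, 0.958, 0.288, -0.001]
contact_force: [0.8, 0.4, -0.4]
opening: 0.001
time: 4.15
position: [0.4421, -0.4992, 0.1809]
tool_rot: [0.008, 0.958, 0.288, -0.001]
contact_force: [-1.2, -0.6, -0.2]
opening: -0.0
a 0.0925 b 0.6604 z 0.1809 yaw -56.51 F [-1.2 -0.6 -0.2] t 4.15 open -0.0
```

View pics/k2.png

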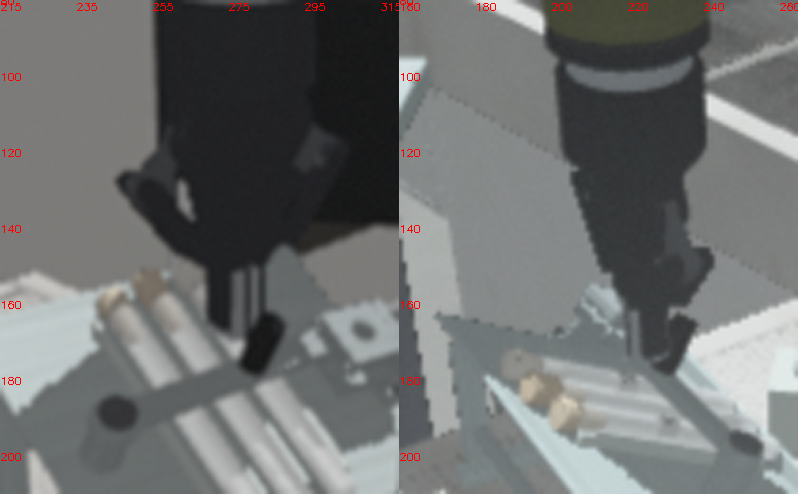

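The bar follows the fingers and points at the fork (hole at scene 310,167). I keep pushing to the stop.

```bash
python3 -m creep '[[[0.004,0,0.002],0],[[0.003,0,0.0015],0],[[0,0,0],0]]'; python3 -c "
from h import *
ab()"; python3 -m creep '[[[0.003,0,0.0015],0],[[0,0,0],0]]'; python3 -c "
from h import *
ab()"; python3 -m creep '[[[0.003,0,0.0015],0],[[0,0,0],0]]'; python3 -c "
from h import *
ab()"
```

```text
time: 4.55
position: [0.4468, -0.497, 0.1779]
tool_rot: [0.008, 0.958, 0.287, -0.002]
contact_force: [-2.4, 1.1, 2.6]
opening: 0.002
a 0.0977 b 0.6612 z 0.1779 yaw -56.66 F [-2.4  1.1  2.6] t 4.55 open 0.002
time: 4.75
position: [0.447, -0.4973, 0.1777]
tool_rot: [0.009, 0.958, 0.286, -0.004]
contact_force: [0.1, 1.2, 1.3]
opening: 0.002
a 0.0976 b 0.6615 z 0.1777 yaw -56.8 F [0.1 1.2 1.3] t 4.75 open 0.002
time: 4.95
position: [0.4474, -0.4976, 0.1773]
tool_rot: [0.01, 0.959, 0.284, -0.006]
contact_force: [-1.3, 0.1, 1.6]
opening: 0.001
a 0.0978 b 0.6620 z 0.1773 yaw -56.96 F [-1.3  0.1  1.6] t 4.95 open 0.001
```

```bash
python3 -m creep '[[[0.01,0,0.005],0],[[0.01,0,0.004],0]]'; python3 -c "
from h import *
ab()"; python3 -m creep '[[[-0.02,0,-0.02],0],[[-0.02,0,-0.05],0],[[0,0,-0.05],0],[[-0.02,0,-0.05],0],[[0,0,0],0],[[0,0,0],0]]' 0.5 30; python3 - <<'E'
from h import *
ab();T,s=tool();c=vision.read_camera('wrist');np.savez('w2.npz',T=T,p=c['pixels'])
p=cv2.resize(c['pixels'][:,:,::-1],(800,600),interpolation=cv2.INTER_CUBIC)
for k in range(0,512,50): cv2.putText(p,str(k),(int(k*1.5625),10),0,.35,(0,0,255),1)
for k in range(0,384,50): cv2.putText(p,str(k),(8,int(k*1.5625)+4),0,.35,(0,0,255),1)
cv2.imwrite('pics/w2.png',p)
E
```

```text
time: 5.15
position: [0.4523, -0.4988, 0.1732]
tool_rot: [0.017, 0.96, 0.278, -0.015]
contact_force: [-16.2, -14.2, 12.1]
opening: 0.001
a 0.1013 b 0.6657 z 0.1732 yaw -57.64 F [-16.2 -14.2  12.1] t 5.15 open 0.001
time: 5.75
position: [0.4092, -0.5239, 0.3434]
tool_rot: [0.018, 0.96, 0.278, -0.013]
contact_force: [-0.0, 0.2, -1.0]
opening: 0.499
a 0.0514 b 0.6627 z 0.3434 yaw -57.62 F [-0.   0.2 -1. ] t 5.75 open 0.499
```

View pics/w2.png

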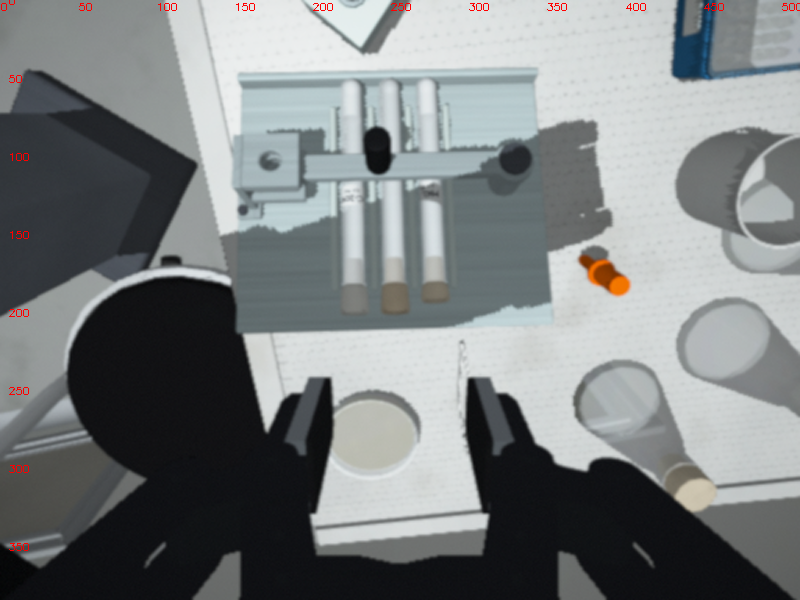

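The bar points at the fork (hole at 173,102; pivot at 330,101), and the push met about 25 N at the stop. Next I go to the pin.

```bash
python3 -m creep '[[[0.048,-0.007,0],-1.1],[[0.048,-0.007,0],0],[[0.044,-0.004,0.04],0],[[0,0,0.035],0],[[0,0,0],0],[[0,0,0],0]]' ; python3 - <<'E'
from h import *
ab();T,s=tool();c=vision.read_camera('wrist');np.savez('w3.npz',T=T,p=c['pixels'])
print(T[:3,2].round(3))
p=c['pixels'][:,:,::-1]
cv2.imwrite('pics/w3.png',cv2.resize(p,(800,600),interpolation=cv2.INTER_CUBIC))
E
```

```text
time: 6.4
position: [0.514, -0.4356, 0.2614]
tool_rot: [0.015, 0.957, 0.289, -0.014]
contact_force: [0.1, 0.1, 1.9]
opening: 0.504
a 0.1876 b 0.6471 z 0.2614 yaw -56.43 F [0.1 0.1 1.9] t 6.4 open 0.504
[-0.018 -0.036 -0.999]
```

View pics/w3.png

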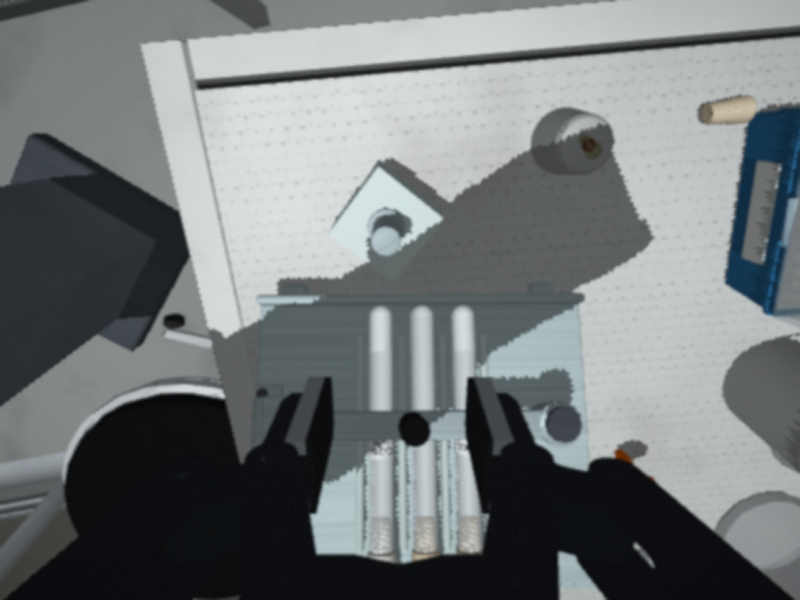

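```bash
python3 - <<'E'
from h import *
W=vision.read_camera('wrist')
def show(f,l):
    w=np.load(f);T=w['T'];C=T@W['hand_eye']
    for n,u,v,z in l:
        p=onz(ray(W,C,u/1.5625,v/1.5625),z);print(f,n,p.round(4),'a %.4f b %.4f'%(p@d_,p@y_))
show('w3.npz',[('pin',386,239,.082),('knob',414,428,.1196),('piv',563,423,.095)])
show('w2.npz',[('fork',270,160,.099),('piv',515,159,.095),('knob',377,137,.1196)])
show('w1.npz',[('pin',370,112,.082),('fork',270,291,.099),('piv',528,307,.095)])
E
```

```text
w3.npz pin [ 0.5332 -0.4203  0.082 ] a 0.2121 b 0.6450
w3.npz knob [ 0.468  -0.4797  0.1196] a 0.1249 b 0.6584
w3.npz piv [ 0.5023 -0.5586  0.095 ] a 0.1099 b 0.7432
w2.npz fork [ 0.4205 -0.4337  0.099 ] a 0.1107 b 0.5938
w2.npz piv [ 0.5007 -0.56    0.095 ] a 0.1077 b 0.7435
w2.npz knob [ 0.4671 -0.481   0.1196] a 0.1234 b 0.6590
w1.npz pin [ 0.5322 -0.4211  0.082 ] a 0.2108 b 0.6451
w1.npz fork [ 0.4201 -0.4335  0.099 ] a 0.1105 b 0.5935
w1.npz piv [ 0.5022 -0.5592  0.095 ] a 0.1094 b 0.7436
```

```bash
python3 -m creep '[[[0.03,-0.006,0],0],[[0,0,0.045],0],[[0,0,0.04],0],[[0,0,0],0],[[0,0,0],0]]'; python3 -c "
from h import *
ab();print(tool()[0][:3,2])"
```

```text
time: 7.0
position: [0.5344, -0.4261, 0.1847]
tool_rot: [0.023, 0.959, 0.283, -0.01]
contact_force: [0.0, 0.2, 0.2]
opening: 0.496
a 0.2099 b 0.6504 z 0.1847 yaw -57.13 F [0.  0.2 0.2] t 7.0 open 0.496
[-0.00618241 -0.04911515 -0.99877399]
```

```bash
python3 -m creep '[[[0.003,-0.005,0.008],-0.6],[[0.003,-0.005,0.01],0],[[0,0,0.01],0],[[0,0,0.01],0],[[0,0,0.01],0],[[0,0,0],0],[[0,0,0],0]]'; python3 -c "
from h import *
ab();print(tool()[0][:3,2]);T=tool()[0];g=T[:3,3]+.054*T[:3,2];print('grasp',g@d_,g@y_,g[2])"
```

```text
time: 7.7
position: [0.5351, -0.4187, 0.1391]
tool_rot: [0.026, 0.958, 0.287, -0.008]
contact_force: [0.4, -0.2, 0.0]
opening: 0.501
a 0.2146 b 0.6447 z 0.1391 yaw -56.61 F [ 0.4 -0.2  0. ] t 7.7 open 0.501
[ 6.98634203e-04 -5.50206093e-02 -9.98484975e-01]
grasp 0.21296484108437852 0.647164386059564 0.08518399718810833
```

```bash
python3 -m creep '[[[0,-0.001,0.006],0],[[0,-0.001,0.005],0],[[0,0,0],0],[[0,0,0],0]]'; python3 -m creep '[[[0,0,0],0],[[0,0,0],0],[[0,0,0],0],[[0,0,0],0],[[0,0,0],0]]' 1 30; python3 -c "
from h import *
ab();print(tool()[0][:3,2]);T=tool()[0];g=T[:3,3]+.054*T[:3,2];print('grasp',g@d_,g@y_,g[2])"
```

```text
time: 8.1
position: [0.5341, -0.4178, 0.1273]
tool_rot: [0.027, 0.958, 0.287, -0.007]
contact_force: [-0.6, -0.6, -0.4]
opening: 0.498
time: 8.6
position: [0.5338, -0.4169, 0.1279]
tool_rot: [0.026, 0.958, 0.287, -0.008]
contact_force: [0.4, 0.4, -0.2]
opening: 0.174
a 0.2144 b 0.6425 z 0.1279 yaw -56.61 F [ 0.4  0.4 -0.2] t 8.6 open 0.174
[ 1.50362991e-04 -5.41705766e-02 -9.98531685e-01]
grasp 0.21281125913761173 0.6449065048086018 0.07393307778455156
```

```bash
python3 -m creep '[[[0,0,-0.01],0],[[0,0,-0.01],0],[[0,0,-0.009],0],[[0,0,0],0],[[0,0,0],0]]'; python3 -c "
from h import *
T=tool()[0];g=T[:3,3]+.054*T[:3,2];print('grasp',g@d_,g@y_,g[2],T[:3,2])
ab()"
```

```text
time: 9.1
position: [0.5342, -0.4159, 0.1604]
tool_rot: [0.027, 0.958, 0.287, -0.007]
contact_force: [-1.8, 0.9, -0.3]
opening: 0.175
grasp 0.2137195823804306 0.6444465655304576 0.10652015901312797 [ 0.00188452 -0.05590823 -0.99843413]
a 0.2153 b 0.6419 z 0.1604 yaw -56.63 F [-1.8  0.9 -0.3] t 9.1 open 0.175
```

```bash
python3 -m creep '[[[0.006,0,0.002],0],[[0.006,0,0.002],0],[[0.006,0,0.002],0],[[0.006,0,0.002],0],[[0.004,0,0.001],0],[[0,0,0],0],[[0,0,0],0]]'; python3 - <<'E'
from h import *
T=tool()[0];g=T[:3,3]+.054*T[:3,2];print('grasp',g@d_,g@y_,g[2],T[:3,2])
ab();shot('p1',[('scene',(270,110,105,130)),('side',(220,90,105,130))],3.8)
E
```

```text
time: 9.8
position: [0.5535, -0.4022, 0.1484]
tool_rot: [0.026, 0.958, 0.285, -0.013]
contact_force: [-4.4, -1.2, 3.4]
opening: 0.173
grasp 0.23682619223514723 0.643323660349836 0.09453960057938374 [-0.01055249 -0.05701196 -0.99831773]
a 0.2390 b 0.6411 z 0.1484 yaw -56.83 F [-4.4 -1.2  3.4] t 9.8 open 0.173
```

View pics/p1.png

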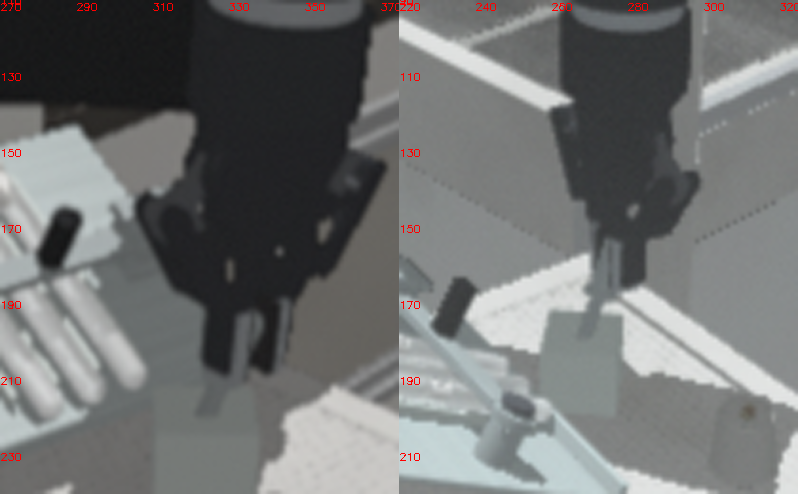

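```bash
python3 -m creep '[[[0.003,0,0],0],[[0.003,0,-0.002],0],[[0,0,0],0],[[0.005,0,-0.009],0],[[0.005,0,-0.01],0],[[0,0,-0.03],0],[[0,0,-0.03],0],[[0,0,0],0]]';python3 -m creep '[[[0,0,0],0],[[0,0,0],0]]'; python3 - <<'E'
from h import *
T=tool()[0];g=T[:3,3]+.054*T[:3,2];print('grasp',g@d_,g@y_,g[2],T[:3,2]);np.save('T_p2.npy',T)
ab();shot('p2',[('scene',(280,110,105,130)),('side',(230,60,105,130))],3.8)
E
```

```text
time: 10.7
position: [0.5728, -0.3859, 0.2331]
tool_rot: [0.026, 0.958, 0.286, -0.009]
contact_force: [0.3, 0.0, 0.8]
opening: 0.175
time: 10.9
position: [0.5753, -0.384, 0.2347]
tool_rot: [0.026, 0.957, 0.287, -0.006]
contact_force: [-0.6, 0.3, -0.9]
opening: 0.175
grasp 0.2657740714284412 0.6405557498095368 0.1807940610937338 [ 0.00334228 -0.0539181  -0.99853977]
a 0.2672 b 0.6380 z 0.2347 yaw -56.56 F [-0.6  0.3 -0.9] t 10.9 open 0.175
```

View pics/p2.png

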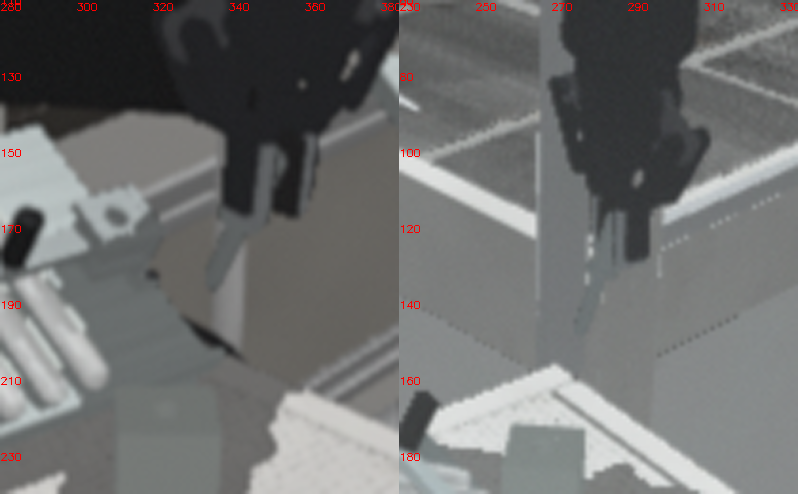

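```bash
python3 - <<'E'
from h import *
S=vision.read_camera('scene');D=vision.read_camera('side');T=np.load('T_p2.npy');g=T[:3,3]+.054*T[:3,2]
def pl(c,p,q):
    o,d=ray(c,c['pose'],*p);_,e=ray(c,c['pose'],*q);n=np.cross(d,e);return n/np.linalg.norm(n)
x,e=tri([ray(S,S['pose'],333,186),ray(D,D['pose'],275,147)])
ax=np.cross(pl(S,(333,186),(342,168)),pl(D,(275,147),(281.5,128)));ax*=np.sign(ax[2]);ax/=np.linalg.norm(ax)
for n,v in(('axis',ax),('g-tip',g-x)):
    v2=v/np.linalg.norm(v);print(n,v.round(4),np.linalg.norm(v).round(4),'tilt a deg',np.degrees(np.arctan2(v2@d_,v2[2])).round(1),'tilt b',np.degrees(np.arctan2(v2@y_,v2[2])).round(1))
print('tip',x.round(4),e, 'tip ab',x@d_,x@y_)
E
```

```text
axis [0.2946 0.2752 0.9151] 1.0 tilt a deg 23.5 tilt b -4.2
g-tip [0.0273 0.0204 0.0631] 0.0717 tilt a deg 28.4 tilt b -1.8
tip [ 0.5482 -0.4074  0.1177] [np.float64(0.0016350405889286766), np.float64(0.0016350405889286785)] tip ab 0.23173035966883893 0.6424930280480736
```

Pin tilt is about 28° and its tip is near the predicted spot. Next I carry it over the fork.

```bash
python3 -m creep '[[[-0.018,-0.008,-0.01],0],[[-0.018,-0.008,0],0],[[-0.018,-0.008,0],0],[[-0.018,-0.008,0],0],[[-0.018,-0.008,0],0],[[-0.015,-0.006,0],0],[[0,0,0],0],[[0,0,0],0]]'; python3 - <<'E'
from h import *
T=tool()[0];g=T[:3,3]+.054*T[:3,2];print('grasp',g@d_,g@y_,g[2],T[:3,2]);ab()
E
```

```text
time: 11.9
position: [0.4558, -0.4034, 0.2391]
tool_rot: [0.022, 0.958, 0.287, -0.01]
contact_force: [0.1, -0.5, -1.4]
opening: 0.172
grasp 0.15516299639340725 0.5900742249204164 0.18519040415041244 [-0.00597398 -0.04733188 -0.99886135]
a 0.1568 b 0.5881 z 0.2391 yaw -56.63 F [ 0.1 -0.5 -1.4] t 11.9 open 0.172
```

```bash
python3 -m creep '[[[-0.002,0.0015,0.005],0],[[-0.002,0.0015,0.005],0],[[0,0,0],0],[[0,0,0],0]]'; python3 - <<'E'
from h import *
T=tool()[0];g=T[:3,3]+.054*T[:3,2];print('grasp',g@d_,g@y_,g[2],T[:3,2]);np.save('T_p3.npy',T);ab()
shot('p3',[('scene',(270,90,80,100)),('side',(180,80,80,100))],5)
E
```

```text
time: 12.3
position: [0.4566, -0.408, 0.2277]
tool_rot: [0.021, 0.957, 0.288, -0.009]
contact_force: [-0.1, 0.4, -1.0]
opening: 0.172
grasp 0.15344285460823323 0.5943757468237095 0.17377611866990333 [-0.00450981 -0.04614974 -0.99892435]
a 0.1550 b 0.5924 z 0.2277 yaw -56.48 F [-0.1  0.4 -1. ] t 12.3 open 0.172
```

View pics/p3.png

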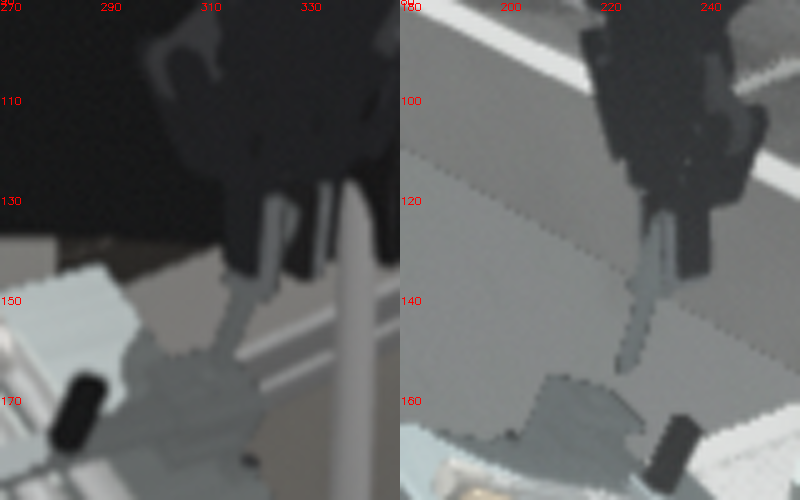

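```bash
python3 - <<'E'
from h import *
S=vision.read_camera('scene');D=vision.read_camera('side');T=np.load('T_p3.npy');g=T[:3,3]+.054*T[:3,2]
x,e=tri([ray(S,S['pose'],313.5,161.8),ray(D,D['pose'],225,155)])
v=g-x;print('tip',x@d_,x@y_,x[2],e,'len',np.linalg.norm(v),'tilts',np.degrees(np.arctan2([v@d_,v@y_],v[2])))
# contrast-enhanced scene + side
out=[]
for n,x0,y0 in(('scene',290,120),('side',195,120)):
    p=np.load(f'p3_{n}.npy')[y0:y0+60,x0:x0+50].astype(float);p=np.clip((p-60)*2.2,0,255).astype(np.uint8)
    out.append(cv2.resize(p[:,:,::-1],None,fx=8,fy=8,interpolation=cv2.INTER_CUBIC))
cv2.imwrite('pics/p3e.png',np.hstack(out))
E
```

```text
tip 0.12370874133374785 0.5974614344694114 0.11225396457549977 [np.float64(0.003152286515983327), np.float64(0.003152286515983196)] len 0.06840018311237746 tilts [25.7948227  -2.87130474]
```

View pics/p3e.png

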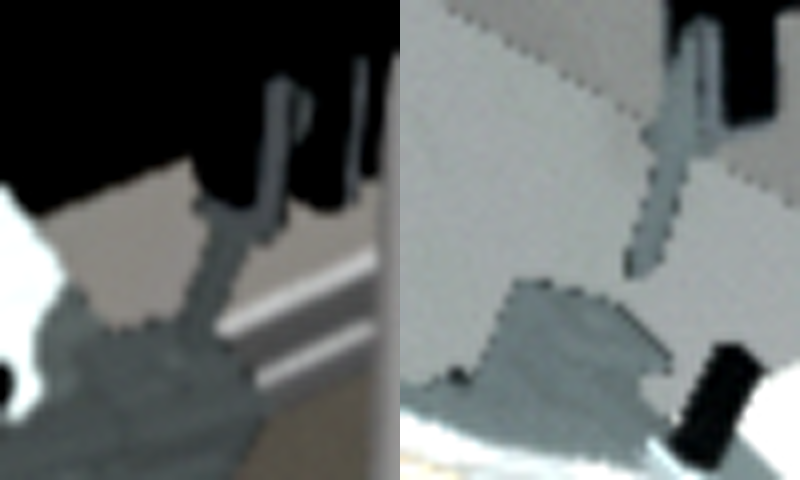

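```bash
python3 - <<'E'
from h import *
from scipy.optimize import least_squares
C={n:vision.read_camera(n) for n in('scene','side')}
def proj(c,p):
    q=np.linalg.inv(c['pose'])@np.r_[p,1];f=192/np.tan(np.radians(c['vertical_fov']/2));return np.array([c['cx']-f*q[0]/q[2],c['cy']+f*q[1]/q[2]])
def gp(f): T=np.load(f);return T[:3,3]+.054*T[:3,2]
g2,g3=gp('T_p2.npy'),gp('T_p3.npy')
ax=lambda t:(lambda v:v/np.linalg.norm(v))(np.tan(t[0])*d_+np.tan(t[1])*y_+[0,0,1])
obs=[('scene',g2,(333,186)),('side',g2,(275,147)),('side',g3,(224.6,154.4))]
r=lambda t:np.concatenate([proj(C[n],g-.068*ax(t))-o for n,g,o in obs])
s=least_squares(r,[.5,0]);print(np.degrees(s.x),r(s.x).round(1));t3=g3-.068*ax(s.x);print('tip',t3@d_,t3@y_,t3[2],'scene px',proj(C['scene'],t3))
M=.1106*d_+.594*y_+[0,0,.099];print('hole px',proj(C['scene'],M),proj(C['side'],M))
z=.5*d_+[0,0,.866];h=(t3-M)@z;print('above face',h,'lateral',((t3-M-h*z)@(-.866*d_+[0,0,.5])),(t3-M)@y_)
E
```

```text
[27.45075717 -4.71103258] [ 0.3 -1.4  1.9 -0.2 -0.2 -0.7]
tip 0.1221783716637541 0.5993355011577055 0.11359334821205319 scene px [311.50031025 162.60008706]
hole px [309.60955215 167.12983025] [219.15557437 159.48488722]
above face 0.018425208778515084 lateral -0.0027267873138334875 0.005315988257705514
```

```bash
cat >> h.py <<'E'
def st():
    T,s=tool();g=T[:3,3]+.054*T[:3,2];F=np.array(s['contact_force']);print('g a %.4f b %.4f z %.4f'%(g@d_,g@y_,g[2]),'F abz',np.round([F@d_,F@y_,F[2]],1),'t',round(s['time'],2),'toolz ab',round(T[:3,2]@d_,3),round(T[:3,2]@y_,3),'op',round(s['opening'],3))
    zf=.5*d_+np.array([0,0,.866]);M=.1106*d_+.594*y_+np.array([0,0,.099]);r=g-M;print('  along axis %.4f  slope-x %.4f  y %.4f'%(r@zf,r@(-.866*d_+[0,0,.5]),r@y_))
E
python3 -m creep '[[[-0.004,-0.001,0.004],0],[[-0.004,-0.001,0.005],0],[[0,0,0],0],[[0,0,0],0]]' >/dev/null; python3 -c "
from h import *
st()"; python3 -m creep '[[[-0.002,0,0.004],0],[[-0.002,0,0.004],0],[[0,0,0],0],[[0,0,0],0]]' >/dev/null; python3 -c "
from h import *
st()"
```

```text
g a 0.1436 b 0.5924 z 0.1648 F abz [ 0.4  0.9 -0.8] t 13.0 toolz ab -0.03 0.037 op 0.174
  along axis 0.0735  slope-x 0.0044  y -0.0016
g a 0.1390 b 0.5927 z 0.1562 F abz [ 1.   0.1 -0.7] t 13.4 toolz ab -0.03 0.037 op 0.174
  along axis 0.0637  slope-x 0.0040  y -0.0013
```

```bash
for i in 1 2 3; do python3 -m creep '[[[-0.0015,0,0.0035],0],[[-0.0015,0,0.0035],0],[[0,0,0],0]]' >/dev/null; python3 -c "
from h import *
st()"; done
```

```text
g a 0.1358 b 0.5927 z 0.1487 F abz [ 1.1  1.1 -0.6] t 13.7 toolz ab -0.03 0.036 op 0.176
  along axis 0.0556  slope-x 0.0030  y -0.0013
g a 0.1323 b 0.5927 z 0.1410 F abz [-0.  -0.3 -0.9] t 14.0 toolz ab -0.03 0.036 op 0.173
  along axis 0.0472  slope-x 0.0022  y -0.0014
g a 0.1289 b 0.5925 z 0.1335 F abz [-0.5 -0.6 -1.4] t 14.3 toolz ab -0.03 0.035 op 0.176
  along axis 0.0390  slope-x 0.0014  y -0.0016
```

```bash
for i in 1 2 3; do python3 -m creep '[[[-0.001,0,0.002],0],[[-0.001,0,0.002],0],[[0,0,0],0]]' >/dev/null; python3 -c "
from h import *
st()"; done
```

```text
g a 0.1272 b 0.5923 z 0.1295 F abz [-0.3 -1.3 -1.4] t 14.6 toolz ab -0.029 0.034 op 0.178
  along axis 0.0347  slope-x 0.0009  y -0.0017
g a 0.1256 b 0.5925 z 0.1258 F abz [ 1.1 -3.   2.3] t 14.9 toolz ab -0.028 0.035 op 0.171
  along axis 0.0307  slope-x 0.0004  y -0.0016
g a 0.1265 b 0.5931 z 0.1247 F abz [-1.2 -2.5 -0.6] t 15.2 toolz ab -0.025 0.038 op 0.175
  along axis 0.0302  slope-x -0.0009  y -0.0009
```

```bash
for i in 1 2; do python3 -m creep '[[[-0.003,0,0.006],0],[[-0.003,0,0.006],0]]' >/dev/null; python3 -c "
from h import *
st()"; done
```

```text
g a 0.1276 b 0.5944 z 0.1180 F abz [  8.1 -16.   46.7] t 15.4 toolz ab -0.016 0.045 op 0.172
  along axis 0.0250  slope-x -0.0052  y 0.0003
g a 0.1298 b 0.5948 z 0.1152 F abz [  6.3 -19.5  48.2] t 15.6 toolz ab -0.006 0.052 op 0.175
  along axis 0.0236  slope-x -0.0085  y 0.0008
```

```bash
python3 -m creep '[[[0,0,-0.001],0],[[0,0,0],0],[[0,0,0],0],[[0,0,0],0]]' 0.62 >/dev/null; python3 -c "
from h import *
st()"; python3 -m creep '[[[0,0,-0.01],0],[[0,0,-0.02],0],[[0,0,-0.03],0],[[-0.02,0,-0.04],0],[[-0.03,0,-0.04],0],[[-0.03,0,0],0],[[0,0,0],0],[[0,0,0],0]]'; python3 - <<'E'
from h import *
st();T,s=tool();c=vision.read_camera('wrist');np.savez('w4.npz',T=T,p=c['pixels'])
S=vision.read_camera('scene');D=vision.read_camera('side');np.save('s4.npy',S['pixels']);np.save('d4.npy',D['pixels'])
def proj(c,P,p):
    q=np.linalg.inv(P)@np.r_[p,1];f=192/np.tan(np.radians(c['vertical_fov']/2));return np.array([c['cx']-f*q[0]/q[2],c['cy']+f*q[1]/q[2]]).round(1)
zf=.5*d_+np.array([0,0,.866]);M=.1106*d_+.594*y_+np.array([0,0,.099])
for h in(0,.036,.04): print(h,[proj(k,P,M+h*zf) for k,P in((S,S['pose']),(D,D['pose']),(c,T@c['hand_eye']))])
w=c['pixels'].mean(2).astype(int);u,v=proj(c,T@c['hand_eye'],M+.036*zf).astype(int);print(u,v)
print('\n'.join(' '.join('%3d'%x for x in r) for r in w[v-22:v+22:2,u-22:u+24:2]))
E
```

```text
g a 0.1298 b 0.5967 z 0.1177 F abz [-0.2 -0.1 -0.1] t 16.0 toolz ab -0.006 0.058 op 0.382
  along axis 0.0258  slope-x -0.0073  y 0.0027
time: 16.8
position: [0.3633, -0.4629, 0.318]
tool_rot: [0.027, 0.956, 0.293, 0.004]
contact_force: [0.5, 0.2, -0.1]
opening: 0.379
g a 0.0465 b 0.5895 z 0.2641 F abz [ 0.6  0.1 -0.1] t 16.8 toolz ab -0.008 0.055 op 0.379
  along axis 0.1109  slope-x 0.1381  y -0.0045
0 [array([309.6, 167.1]), array([219.2, 159.5]), array([250. , 104.7])]
0.036 [array([316. , 154.9]), array([225.5, 145.6]), array([251.7,  83. ])]
0.04 [array([316.7, 153.5]), array([226.2, 144.1]), array([251.9,  80.2])]
251 83
210 212 211 212 212 213 213 213 213 213 212 213 213 213 213 213 213 213 214 214 214 213 213
212 212 212 212 212 212 213 213 212 213 214 213 213 212 213 212 212 213 214 213 213 213 213
212 212 212 212 213 213 212 213 212 213 213 213 214 213 213 213 213 213 213 214 213 213 213
211 211 211 212 212 212 211 212 211 211 211 211 211 211 212 211 211 211 211 211 210 210 210
216 216 216 216 216 216 216 216 216 216 216 215 216 215 215 215 215 216 215 215 215 215 215
219 
[... 859 characters left out ...]
 167 182 191 182 161 139 109  97 104 144 189 140 116 118
179 188 193 193 193 192 162 136 147 154 152 150 142 134 122 106  99 117 177 191 139 116 134
179 184 189 189 191 188 157 137 148 153 150 146 139 132 120 102 101 154 192 189 142 115 161
178 184 188 189 188 189 158 137 148 152 151 145 138 131 117 101 117 174 189 186 146 118 157
178 186 191 191 189 197 161 138 148 152 149 145 137 129 114 122 165 179 193 190 148 118 133
181 188 193 193 186 191 163 138 150 153 150 143 137 126 111 137 183 174 195 192 147 116 127
180 190 195 194 184 189 177 142 150 151 148 143 134 124 108 151 186 178 197 195 148 129 132
180 194 199 199 189 184 181 148 149 152 148 141 133 121 115 170 181 191 200 197 166 183 191
```

```bash
python3 -m creep '[[[0.03,-0.001,0],0],[[0.03,-0.001,0],0],[[0.022,-0.001,0.01],0],[[0,0,0.03],0],[[0,0,0.03],0],[[0,0,0.02],0],[[0,0,0],0],[[0,0,0],0]]' 1; python3 -c "
from h import *
ab();st()"
```

```text
time: 17.75
position: [0.4412, -0.408, 0.2188]
tool_rot: [0.022, 0.954, 0.3, 0.004]
contact_force: [0.3, 0.1, 1.1]
opening: 0.0
a 0.1422 b 0.5838 z 0.2188 yaw -55.07 F [0.3 0.1 1.1] t 17.75 open 0.0
g a 0.1420 b 0.5862 z 0.1649 F abz [0.3 0.1 1.1] t 17.75 toolz ab -0.004 0.044 op 0.0
  along axis 0.0727  slope-x 0.0058  y -0.0078
```

```bash
python3 -m creep '[[[-0.006,0.003,0.001],0],[[-0.006,0.003,0],0],[[0,0,0.004],0],[[0,0,0],0],[[0,0,0],0]]'>/dev/null; python3 -c "
from h import *
ab()"; for i in 1 2 3 4; do python3 -m creep '[[[0,0,0.003],0],[[0,0,0],0]]'>/dev/null; python3 -c "
from h import *
ab()"; done
```

```text
a 0.1294 b 0.5924 z 0.2175 yaw -55.12 F [0.8 0.6 0.7] t 18.25 open -0.001
a 0.1293 b 0.5926 z 0.2147 yaw -55.13 F [0.2 0.1 0.5] t 18.45 open 0.004
a 0.1295 b 0.5926 z 0.2114 yaw -55.11 F [-0.7  0.1 -0.5] t 18.65 open 0.002
a 0.1297 b 0.5927 z 0.2080 yaw -55.1 F [-0.2 -0.  -0.3] t 18.85 open -0.0
a 0.1308 b 0.5937 z 0.2061 yaw -55.07 F [-0.1 -0.1  4.2] t 19.05 open -0.0
```

```bash
for i in 1 2; do python3 -m creep '[[[-0.003,0,0.006],0]]'>/dev/null; python3 -c "
from h import *
ab()"; done;  python3 -m creep '[[[0,0,-0.01],0],[[0,0,-0.03],0],[[0,0,-0.04],0],[[0,0,-0.03],0],[[-0.03,0,0],0],[[-0.03,0,0],0],[[0,0,0],0],[[0,0,0],0]]'>/dev/null; python3 - <<'E'
from h import *
ab();T,s=tool();c=vision.read_camera('wrist')
f=192/np.tan(np.radians(c['vertical_fov']/2));P=T@c['hand_eye']
def proj(p):
    q=np.linalg.inv(P)@np.r_[p,1];return np.array([c['cx']-f*q[0]/q[2],c['cy']+f*q[1]/q[2]])
zf=.5*d_+np.array([0,0,.866]);M=.1106*d_+.594*y_+np.array([0,0,.099])
for h in(.036,.040): print(h,proj(M+h*zf))
print('knob pred',proj(.1230*d_+.6588*y_+[0,0,.1196]))
g=c['pixels'].max(2);n,l,st_,ce=cv2.connectedComponentsWithStats((g<45).astype(np.uint8))
for i in range(1,n):
    if 60<st_[i,4]<1500: print('dark',st_[i],ce[i].round(1))
u,v=proj(M+.036*zf).astype(int);w=c['pixels'].mean(2).astype(int)
print(u,v);print('\n'.join(' '.join('%3d'%x for x in r) for r in w[v-18:v+22:2,u-20:u+22:2]))
E
```

```text
a 0.1314 b 0.5959 z 0.2038 yaw -54.98 F [ 3.4 13.3 43.5] t 19.15 open -0.003
a 0.1329 b 0.5980 z 0.2028 yaw -54.85 F [-3.3 13.1 44.8] t 19.25 open -0.001
a 0.0730 b 0.5922 z 0.3189 yaw -54.59 F [ 0.6  0.7 -0.1] t 20.05 open 0.001
0.036 [241.56818977 122.3118028 ]
0.04 [241.76421157 120.16217083]
knob pred [316.81620692 129.79059572]
dark [301 123  24  28 422] [312.1 136.3]
241 122
204 203 204 205 205 204 205 206 206 207 207 207 207 207 208 206 198 183 193 202 201
201 201 200 202 202 201 202 201 202 202 203 202 203 203 201 175 120 112 117 129 136
202 203 203 203 204 203 204 203 202 202 201 202 202 202 193 125 107 105 105 105 106
204 204 204 203 203 205 204 203 203 200 198 200 202 201 154 107 108 106 107 107 107
207 208 208 208 208 209 209 202 187 180 176 179 186 198 167 111 111 110 110 109 109
209 209 208 202 208 210 202 182 179 181 182 184 183 181 136 113 112 112 112 112 112
203 203 200 143 164 157 171 184 186 185 186 186 185 185 163 113 109 109 110 109 115
206 204 201 142 112 123 178 187 187 188 188 187 187 183 173 123 108 107 107 108 109
204 202 190 144 136 138 183 190 190 189 188 
[... 263 characters left out ...]
 113  96 111 169 180 124 113
168 180 181 181 182 159 129 143 164 176 183 171 149 121  96 103 163 183 177 123 111
167 180 181 181 182 161 131 141 147 145 142 133 125 111  97 136 178 181 176 122 110
168 183 184 182 181 163 132 142 145 143 139 131 122 107 127 174 184 185 180 121 108
168 184 185 182 185 164 133 142 145 143 136 129 119 104 142 164 161 187 182 124 112
169 188 189 176 179 170 137 143 145 142 136 127 115 105 158 169 174 188 184 129 162
166 188 188 186 176 177 144 142 144 141 134 125 113 115 173 172 188 190 185 149 181
163 184 184 182 167 182 173 149 143 139 133 123 123 160 180 168 182 182 177 127 175
170 190 190 188 176 168 184 178 163 150 146 153 174 182 164 180 188 188 182 132 176
```

The first poke met the pin top 1 mm below the seated prediction. As an independent check, I touch the pin top and then the knob top with the same fingertips. If the pin is seated, the two differ by 12 mm × cos30 = 10.4 mm.

```bash
python3 -m creep '[[[0.028,0,0],0],[[0.026,0,0],0],[[0,0,0.03],0],[[0,0,0.03],0],[[0,0,0.025],0],[[0,0,0],0],[[0,0,0],0]]'>/dev/null; python3 -c "
from h import *
ab();st()"
```

```text
a 0.1376 b 0.5960 z 0.2318 yaw -54.15 F [-0.5 -0.1  0.7] t 20.8 open 0.002
g a 0.1385 b 0.5999 z 0.1779 F abz [-0.4 -0.2  0.7] t 20.8 toolz ab 0.018 0.073 op 0.002
  along axis 0.0823  slope-x 0.0153  y 0.0059
```

```bash
python3 -m creep '[[[-0.005,-0.004,0],1],[[-0.005,-0.004,0.006],1],[[0,0,0.008],0],[[0,0,0.005],0],[[0,0,0],0],[[0,0,0],0]]'>/dev/null; python3 -c "
from h import *
ab();st()"; for i in 1 2 3 ; do python3 -m creep '[[[0,0,0.002],0],[[0,0,0],0]]'>/dev/null; python3 -c "
from h import *
ab()"; done
```

```text
a 0.1270 b 0.5904 z 0.2147 yaw -56.4 F [ 0.6 -0.2  0.4] t 21.4 open 0.003
g a 0.1280 b 0.5947 z 0.1608 F abz [0.4 0.5 0.4] t 21.4 toolz ab 0.018 0.079 op 0.003
  along axis 0.0623  slope-x 0.0159  y 0.0006
a 0.1272 b 0.5908 z 0.2128 yaw -56.39 F [ 0.2 -0.6  1. ] t 21.6 open -0.002
a 0.1274 b 0.5911 z 0.2107 yaw -56.39 F [-0.8  0.7 -0.7] t 21.8 open -0.002
a 0.1276 b 0.5913 z 0.2086 yaw -56.38 F [-0.9 -0.4  0.4] t 22.0 open 0.0
```

```bash
for i in 1 2 3 ; do python3 -m creep '[[[0,0,0.002],0],[[0,0,0],0]]'>/dev/null; python3 -c "
from h import *
ab()"; done; python3 -m creep '[[[0,0,-0.01],0],[[0,0.02,0],0],[[0,0.02,0],0],[[-0.007,0.024,0],0],[[0,0,0.005],0],[[0,0,0],0],[[0,0,0],0]]'>/dev/null; python3 -c "
from h import *
ab();st()"
```

```text
a 0.1278 b 0.5917 z 0.2066 yaw -56.37 F [0.6 0.3 1.3] t 22.2 open -0.002
a 0.1291 b 0.5927 z 0.2061 yaw -56.35 F [0.4 0.1 3.9] t 22.4 open 0.002
a 0.1306 b 0.5939 z 0.2058 yaw -56.31 F [-0.1  0.8  3.1] t 22.6 open 0.0
a 0.1227 b 0.6575 z 0.2183 yaw -56.28 F [-0.5  0.2  0.4] t 23.3 open -0.002
g a 0.1238 b 0.6620 z 0.1645 F abz [-0.3 -0.5  0.4] t 23.3 toolz ab 0.022 0.085 op -0.002
  along axis 0.0634  slope-x 0.0213  y 0.0680
```

```bash
python3 -m creep '[[[0,-0.002,0.007],0],[[0,0,0.006],0],[[0,0,0.003],0],[[0,0,0],0],[[0,0,0],0]]'>/dev/null;python3 -c "
from h import *
ab()"; for i in 1 2 3 4; do python3 -m creep '[[[0,0,0.002],0],[[0,0,0],0]]'>/dev/null; python3 -c "
from h import *
ab()"; done
```

```text
a 0.1238 b 0.6545 z 0.2009 yaw -56.17 F [-0.3 -0.4  0.4] t 23.8 open -0.005
a 0.1239 b 0.6547 z 0.1989 yaw -56.17 F [ 0.1 -0.   0. ] t 24.0 open 0.002
a 0.1241 b 0.6552 z 0.1972 yaw -56.16 F [0.9 0.7 0.5] t 24.2 open -0.0
a 0.1248 b 0.6557 z 0.1966 yaw -56.16 F [0.9 0.2 0.4] t 24.4 open -0.001
a 0.1257 b 0.6562 z 0.1960 yaw -56.14 F [-0.5  0.7  1.6] t 24.6 open 0.002
```

Measured difference is 9.5 mm, against 10.4 mm expected, so the flange is home within about 1 mm. The 44 N push did not move the pin either. I now nudge the knob gently against the stop once more, in case inserting the pin shifted the bar, then retreat.

```bash
python3 -m creep '[[[0,0,-0.015],0],[[-0.022,0.003,0],0],[[-0.022,0.003,0],0],[[0,0,0.015],0],[[0,0,0.014],0],[[0,0,0],0],[[0,0,0],0]]'>/dev/null;python3 -c "
from h import *
ab();st()"
```

```text
a 0.0833 b 0.6638 z 0.1827 yaw -56.0 F [0.2 0.6 1. ] t 25.3 open -0.0
g a 0.0847 b 0.6685 z 0.1289 F abz [ 0.5 -0.4  1. ] t 25.3 toolz ab 0.025 0.088 op -0.0
  along axis 0.0129  slope-x 0.0374  y 0.0745
```

```bash
python3 -m creep '[[[0.004,0,0.0015],0],[[0.003,0,0.001],0],[[0,0,0],0]]'>/dev/null;python3 -c "
from h import *
st()"; for i in 1 2 3 4; do python3 -m creep '[[[0.003,0,0.0005],0],[[0,0,0],0]]'>/dev/null; python3 -c "
from h import *
st()"; done
```

```text
g a 0.0950 b 0.6683 z 0.1266 F abz [-0.3  0.5 -0. ] t 25.6 toolz ab 0.027 0.088 op -0.005
  along axis 0.0161  slope-x 0.0273  y 0.0743
g a 0.0992 b 0.6684 z 0.1266 F abz [ 0.1 -0.3  0.2] t 25.8 toolz ab 0.027 0.088 op 0.003
  along axis 0.0182  slope-x 0.0237  y 0.0744
g a 0.1015 b 0.6690 z 0.1267 F abz [-1.2  1.  -0.6] t 26.0 toolz ab 0.026 0.09 op 0.001
  along axis 0.0194  slope-x 0.0217  y 0.0750
g a 0.1033 b 0.6701 z 0.1268 F abz [-1.1  1.   0.2] t 26.2 toolz ab 0.025 0.092 op 0.002
  along axis 0.0204  slope-x 0.0202  y 0.0761
g a 0.1050 b 0.6708 z 0.1267 F abz [-0.6  0.5  0.7] t 26.4 toolz ab 0.023 0.093 op 0.002
  along axis 0.0211  slope-x 0.0187  y 0.0767
```

```bash
python3 -m creep '[[[-0.012,0,0],0],[[0,-0.012,0],0],[[0.008,0,0],0],[[0,0,0],0],[[0,0,0],0]]'>/dev/null;python3 -c "
from h import *
st()"; for i in 1 2 3; do python3 -m creep '[[[0.005,0,0.001],0],[[0,0,0],0]]'>/dev/null; python3 -c "
from h import *
st()"; done
```

```text
g a 0.0968 b 0.6565 z 0.1240 F abz [ 0.1 -0.4  0.3] t 26.9 toolz ab 0.02 0.087 op 0.003
  along axis 0.0147  slope-x 0.0244  y 0.0624
g a 0.0967 b 0.6568 z 0.1237 F abz [-1.3 -1.   0.7] t 27.1 toolz ab 0.013 0.086 op 0.002
  along axis 0.0145  slope-x 0.0244  y 0.0628
g a 0.0968 b 0.6571 z 0.1235 F abz [-1.8 -1.1  1.6] t 27.3 toolz ab 0.005 0.085 op 0.003
  along axis 0.0143  slope-x 0.0242  y 0.0631
g a 0.0967 b 0.6573 z 0.1232 F abz [-0.8 -1.4  1.6] t 27.5 toolz ab -0.002 0.084 op -0.0
  along axis 0.0140  slope-x 0.0241  y 0.0633
```

The fingers stall at a = 0.097 m, the same place as when the bar first closed. I retreat, run a last numeric check and hand in.

```bash
python3 -m creep '[[[-0.015,0,-0.01],0],[[-0.02,0,-0.04],0],[[0,0,-0.05],0],[[0,0,-0.05],0],[[0,0,0],0],[[0,0,0],0],[[0,0,0],0]]'; python3 - <<'E'
from h import *
st();D=vision.read_camera('side');S=vision.read_camera('scene')
a=np.load('side0.npy').astype(int);b=D['pixels'].astype(int);d=abs(a-b)
print('cap region change',d[180:218,298:325].mean(), 'scene',abs(np.load('scene0.npy').astype(int)-S['pixels'])[246:280,275:303].mean())
print('pin moved since first release (side,scene):',abs(np.load('d4.npy').astype(int)-b)[138:165,212:235].mean().round(1),abs(np.load('s4.npy').astype(int)-S['pixels'])[148:172,300:325].mean().round(1))
arm.job_done()
E
```

```text
time: 28.2
position: [0.4066, -0.4981, 0.3331]
tool_rot: [0.04, 0.956, 0.29, 0.016]
contact_force: [-0.0, 0.8, -0.1]
opening: 0.004
g a 0.0640 b 0.6444 z 0.2793 F abz [ 0.4 -0.7 -0.1] t 28.2 toolz ab 0.007 0.085 op 0.004
  along axis 0.1328  slope-x 0.1305  y 0.0504
cap region change 0.8414554905782976 scene 2.121498599439776
pin moved since first release (side,scene): 1.2 1.4
the job is handed in; nothing more can be done
```

I swung the bar down to its stop, put the grey pin through fork and bar, let go, and handed the job in at about 28 s. The hand-in reports no verdict.

**How the pin went in:** the tool could only point down, so I leaned the pin about 28° against the rim of its rest block. It then entered the fork without resistance. I pushed it down at about 48 N in the grip, and again at about 44 N on its top after release.

Last checks:
- **Pin seated:** touching the pin top and then the knob top gave a 9.5 mm height difference, against 10.4 mm for a fully home flange. The pin top was at the same height before and after the 44 N push.
- **Bar closed:** a final nudge on the knob stalled where it did when the bar first closed. I did not measure the joint angle directly.
- **Lamp cap:** the side and scene pictures of it are practically unchanged, so it was not disturbed.
- **At hand-in:** the tool was clear of everything, with contact force near zero.

Disagreements:
- **Pin height in wrist images:** the pin top appeared about 2 px off the prediction, which would be a few mm high. One pixel there is 1.4–2 mm, so I trusted the touch test.
- **Nudge on the knob:** my first nudge slid round the side of the knob. I re-centred it and repeated.

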